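# Third hand at the bread rack: butt a rung against its rail and hold it

## Robot

A 6-joint arm with a two-finger parallel gripper is mounted at the origin on the work surface. World frame = base frame: x ahead of the robot, y to its left, z up, the work surface at z = 0. Lengths are in m, angles in rad, forces in N, time in s.
With the tool pointing down it reaches from about 0.35 to 0.925 m from the base axis. Payload 6.4 kg.
Tool frame: the origin (TCP) lies at the very end of the fingers, on their centre line; the grasp point (between the pads) lies 19 mm behind it; z points along the fingers, x is the direction in which the jaws open and shut, and the axes are right-handed (so a half turn about z gives the same grasp; the last joint's range is limited). The gripper opens to 85 mm and grips with 20 to 120 N. Pads are 22 mm wide; open, the fingers measure 114 mm over their backs; the gripper's body (76 mm by 85 mm) begins 54 mm behind the grasp point. The pads swing forward as they close: fully open they stand 13 mm farther back than shut.
Start: joints at [-1.463, 0.245, 1.558, -0, 1.339, -0.174], TCP at [0.181, -0.624, 0.231] pointing down, gripper open.
Joint ranges: [-3.13, 3.13], [-1.02, 2.26], [0.13, 2.54], [-0.95, 4.09], [0.21, 2.88], [-2.74, 2.74]. Speed limits (rad/s): [2.57, 2.57, 3.14, 3.14, 3.14, 3.14].

## Interface

Orientations are given as [roll, pitch, yaw] about the fixed x, y, z axes, in that order (R = Rz(yaw) Ry(pitch) Rx(roll)).
In Python, from cell import * gives the robot as it stands.
- The arm moves only by the tool play_rows, never from a script. Its argument "steps" is a list of rows, each an object with "xyz": the shift along the tool's x, y, z in cm, a list of three; "delta_rot": the turn, a rotation vector about the tool's x, y, z in rad, a list of three; "jaw": the finger opening in cm, from 0 to 8.54. A call has 1 to 20 rows; each row shifts and turns the commanded pose from where the row before left it, along the tool's axes as they then stand; what a row does not reach is not made up. A row lasts 1/12 s, in which the tool goes at most 41.7 mm and 7.16 degrees, less where a joint would pass 70% of its speed; a pose out of reach is approached as far as the arm can. A call is refused whole if a number of a shift passes 4.17 or a number of a turn 0.125, either way. A call with a gripper value outside its range is refused whole. The fingers move at their own pace and stop on an object; "squeeze" is the grip in N (left out, the last holds). Time passes only in rows, so rows that do not move let the fingers close. It gives the time, the measured TCP pose, the force and the opening at its end, in the units of the state.
- get_state(): the state, without advancing time (a new reading comes with each control period).
- get_image(name): name is "scene" or "top" or "wrist"; returns the picture (400x640x3 uint8, red, green, blue); there is no depth.
- camera_info(name): a dict with "fovy" (degrees; the focal length in pixels is half the picture's height over the tangent of half this angle, whatever the lens; pixels are square), "cx", "cy" (the principal point, pixels), "world_from_camera" (4x4, takes a point from camera to world coordinates); the wrist camera has in their place "mount" (4x4, takes a point from camera to tool coordinates, whose origin is the TCP and whose axes are the tool frame's). Camera axes: x right, y down, z forward; pixel columns grow to the right and rows downward; lengths in m; the calibration is good to about 2 mm. A picture is of the moment at which its call begins: read the wrist's pose just before it. camera_info takes no time and is no camera call.
- close_job(): hands the job in, once; it reports no verdict.
The state is a dict: "time": time; "joint_pos": joint angles; "qd": joint speeds; "joint_efforts": joint torques, N m; "eef_pos": TCP position; "ee_rot": TCP orientation; "contact_force": force on the tool from outside, world axes, zero at the start; "ft_torque": the same for the moment, N m; "gripper_width": opening from 0.0 (shut) to 1.0 (fully open).
Only numpy, scipy, OpenCV 4.12 (cv2) and the standard library are available. Lean on these libraries where they do the work, as an engineer would, in place of code of your own. Each camera call takes 0.05 s, during which the arm holds its last target.

## Task

We are rebuilding a side frame of the yellow bread rack on the counter. First press the proud end of the cross rail down until it is fully home in its white snap clip; then take the long pipe (the rung) from the notched wooden rest, lay it in the open black joint half and the notched block in front of the rail, and push its end square against the rail. Finish while still holding it there, with a steady push of about 10 N (5 to 15 N) bearing on the rail, so that I can bolt the top half of the joint on, and leave the other things on the counter where they are.

Things in the scene. Friction and masses are not known exactly. Their poses are not given: they have to be found in the camera images.
- jig: Fixed plywood assembly board, 340 x 340 x 12 mm, on the counter; origin at the centre of its underside, x towards the rail (roughly away from the robot), y left, z up. The yellow cross rail lies along y, 110 mm from the origin along x, in two white snap clips at y = +130 and -130 mm (prongs 54 mm above the counter).
- joint_half (a point): Middle of the open black lower joint half, on the axis of the rung when it is home (46 mm above the counter; jig x = 70 mm, y = 0). It is a trough along jig x, 50 mm long, open upwards, with a flat bed for the pipe and sides that reach up to the pipe's axis, 32 mm apart. A rung forced down or sideways in it rubs, and then less of the push reaches the rail. Axes as the board.
- notch (a point): Middle of the notch in the wooden block (22 mm long in x, 70 mm wide) that carries the near end of the rung, on the axis of the rung when home (46 mm above the counter; jig x = -105 mm, y = 0). The notch is 34 mm wide, its cheeks 44 mm above the counter. Between block and joint half the pipe is free for the fingers.
- butt (a point): Point on the near side of the rail, on the line of the rung's axis (46 mm above the counter), where the centre of the rung's end face must bear; it belongs to the board (jig x = 96 mm, y = 0) and has its axes: the rung is pushed along +x.
- rail (a joint): How far the cross rail is still swung up, in rad. 0 = fully home in both clips; it starts at 0.03 to 0.045. The +y clip already holds it and acts as the hinge; the -y end stands proud (260 mm from the hinge, so 0.04 rad is 10 mm). Stiff: it takes about 10 N straight down at press_point to move it, and it stays where it is left.
- rail_mid (a point): Middle of the cross rail, on its axis. The rail is a yellow round pipe, 28 mm diameter, 330 mm long with black end caps (30 mm diameter), along this point's y. Home, its axis is 46 mm and its crest 60 mm above the counter.
- press_point (a point): On the crest of the rail right above the -y clip (130 mm from the middle of the rail): press straight down here. It moves with the rail and is 60 mm above the counter when the rail is home.
- pipe_rest: Fixed wooden rest for pipes, 160 x 190 mm: two notched bearers (20 mm thick, at x = +55 and -55 mm, tops 40 mm above the counter) on a thin base (top 6 mm above the counter). Two pipes lie along its x in the notches at y = +55 and -55 mm, axes 42 mm above the counter, with 90 mm free between the bearers for the fingers. Origin at the centre of its underside.
- rung: The rung: loose yellow round pipe, 28 mm diameter, 230 mm long, 0.13 to 0.21 kg, both ends alike; origin at its middle, on the axis; its own x runs along the pipe. It lies in either notch of the rest.
- offcut: Bystander: a shorter yellow pipe, 28 mm diameter, 150 mm long, in the other notch of the rest; origin at its middle, x along it. Not wanted.
- top_half: Bystander: black top half of the joint, 100 x 69 x 20 mm, lying on the counter; origin at the centre of its underside.
- hex_key: Bystander: hex key with a red T handle, 150 x 90 x 16 mm; origin midway along its shank, on the counter.
- bolt_tray: Bystander: blue open tray of bolts, 100 x 140 x 35 mm; origin at the centre of its underside.
- loaf: Bystander: round loaf, 190 mm diameter, 100 mm high, on the cutting board; origin at the centre of its underside.
- bread_knife: Bystander: bread knife with a blue handle, 315 mm long, on the cutting board; origin under the root of the blade.

How it is judged:
On the way, in this order (a step that is already met when the one before it is completed fails the run):
1. the rail is pressed fully home in its clip (value of joint rail below 0.007 rad), for 0.2 s.
2. the rung lies in the open joint half and the notched block, in line with them, the rail still home (value of joint rail below 0.007 rad and y of rung in the frame of butt between -0.0035 and 0.0035 m and z of rung in the frame of butt between -0.003 and 0.0035 m and angle between the x axis of rung and the x axis of jig, either way round below 0.04 rad and x of rung in the frame of butt between -0.16 and -0.11 m), for 0.2 s.
At the end, for the whole second after the job is handed in: Rail home (within 0.007 rad); rung in the joint half and notch, within 3.5 mm sideways and 3 mm in height of the butt line, in line within 0.04 rad, its end within 3 mm of butt, at rest in the robot's fingers, and bearing on the rail with 5 to 15 N through the last second (value of joint rail below 0.007 rad and y of rung in the frame of butt between -0.0035 and 0.0035 m and z of rung in the frame of butt between -0.003 and 0.0035 m and angle between the x axis of rung and the x axis of jig, either way round below 0.04 rad and x of rung in the frame of butt between -0.118 and -0.112 m and contact force between rung and rail between 5 and 15 N and contact force between the fingers and rung above 1 N and linear speed of rung below 0.01 m/s); the arm keeps its last pose, push and grip.
It fails at once if the offcut is moved by more than 30 mm (distance of offcut from where it was at the start of the episode above 0.03 m).
It fails at once if the top half, hex key or bolt tray is moved by more than 30 mm (distance of any of top_half, hex_key, bolt_tray from where it was at the start of the episode above 0.03 m).
It fails at once if the loaf or bread knife is moved by more than 30 mm (distance of any of loaf, bread_knife from where it was at the start of the episode above 0.03 m).
It also fails if it takes over 72 s, if anything falls off the work surface, if the arm or the gripper's body presses on something with over 40 N, if the wrist force passes 120 N, or if a joint passes its speed limit or range.

## Working session

There is one attempt and no reset: what is moved stays moved. The work goes in short steps, Python scripts to look and compute and a tool call to move; the robot and the scene stay as the last step left them, time stands still between calls to the robot, and variables do not carry over. Pictures are saved under pics/ and viewed, and the job is handed in when it is done.

Besides the shell and the picture viewer there is one more tool, called after "Call:" by a JSON object that holds its "method" and its "body", one argument or row to a line. play_rows: Moves the arm, as the interface text tells. Its arguments: {"type":"object","properties":{"steps":{"type":"array"},"squeeze":{"type":"number"}},"required":["steps"]}

```bash
mkdir -p pics; ls; python3 - <<'E'
from cell import *
import cv2,numpy as np
np.set_printoptions(precision=4,suppress=True)
print(get_state())
for n in ["scene","top","wrist"]:
    print(n,camera_info(n))
    cv2.imwrite(f"pics/{n}0.png",get_image(n)[:,:,::-1])
E
```

```text
pics
{'time': 0.0, 'joint_pos': array([-1.4631,  0.2458,  1.559 , -0.    ,  1.3387, -0.1741]), 'qd': array([ 0.0005, -0.0018, -0.0007, -0.001 , -0.0003, -0.0001]), 'joint_efforts': array([ -0.0004, -42.9509, -32.6134,  -0.0002,   0.0053,  -0.    ]), 'eef_pos': array([ 0.1807, -0.6238,  0.2301]), 'ee_rot': array([-3.1413,  0.002 , -1.289 ]), 'contact_force': array([ 0.4643, -0.8284, -0.3862]), 'ft_torque': array([-0.0035, -0.0201,  0.0117]), 'gripper_width': 1.0013327232618159}
scene {'fovy': 56.76931354293925, 'cx': 319.7144284113106, 'cy': 199.06539125895304, 'world_from_camera': array([[-0.032 ,  0.652 , -0.7576,  1.4881],
       [ 0.9993,  0.005 , -0.0379, -0.071 ],
       [-0.0209, -0.7582, -0.6516,  0.8919],
       [ 0.    ,  0.    ,  0.    ,  1.    ]])}
top {'fovy': 57.8818995067069, 'cx': 320.52702375412355, 'cy': 195.78784560643996, 'world_from_camera': array([[-0.0173, -0.9985,  0.0521,  0.4999],
       [-0.9997,  0.0182,  0.0171, -0.1335],
       [-0.018 , -0.0518, -0.9985,  1.0494],
       [ 0.    ,  0.    ,  0.    ,  1.    ]])}
wrist {'fovy': 69.42694001683519, 'cx': 322.7808337514392, 'cy': 202.34747292255625, 'mount': array([[ 1.    ,  0.0008, -0.    ,  0.0004],
       [-0.0008,  0.9467,  0.3221, -0.0832],
       [ 0.0003, -0.3221,  0.9467, -0.1419],
       [ 0.    ,  0.    ,  0.    ,  1.    ]])}
```

View pics/scene0.png

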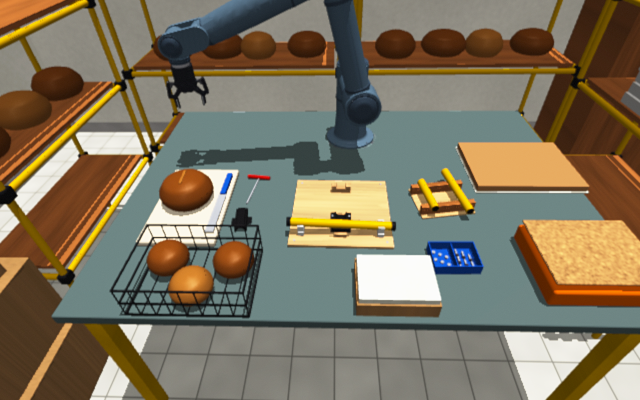

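View pics/top0.png

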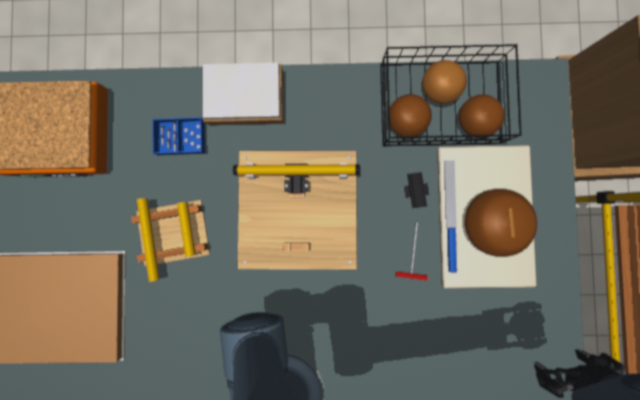

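View pics/wrist0.png

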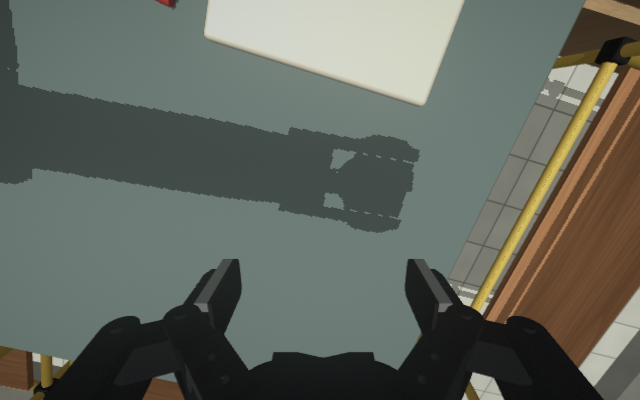

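The top view shows the board centred at about (297,210) with the rail near row 170. The rung is the long pipe from (143,199) to (153,280), and the offcut is at (186,230). I'll measure these next.

```bash
cat > h.py <<'E'
from cell import *
import cv2,numpy as np
from scipy.spatial.transform import Rotation as R
np.set_printoptions(precision=4,suppress=True)
def T_tool():
    s=get_state();T=np.eye(4);T[:3,:3]=R.from_euler('xyz',s['ee_rot']).as_matrix();T[:3,3]=s['eef_pos'];return T
def cam(n,T=None):
    c=camera_info(n);W=c['world_from_camera'] if n!='wrist' else T@c['mount']
    return c,W,200/np.tan(np.radians(c['fovy']/2))
def onplane(n,uv,z,T=None):
    c,W,f=cam(n,T);uv=np.atleast_2d(np.asarray(uv,float))
    d=np.c_[(uv[:,0]-c['cx'])/f,(uv[:,1]-c['cy'])/f,np.ones(len(uv))]@W[:3,:3].T
    return W[:3,3]+d*((z-W[2,3])/d[:,2])[:,None]
def proj(n,P,T=None):
    c,W,f=cam(n,T);p=(np.atleast_2d(P)-W[:3,3])@W[:3,:3]
    return np.c_[c['cx']+f*p[:,0]/p[:,2],c['cy']+f*p[:,1]/p[:,2]]
def yellow(im):
    h=cv2.cvtColor(im,cv2.COLOR_RGB2HSV)
    return cv2.inRange(h,(20,180,90),(32,255,255))
E
python3 - <<'E'
from h import *
im=cv2.imread('pics/top0.png')[:,:,::-1].copy()
m=yellow(im)
n,l,st,ce=cv2.connectedComponentsWithStats(m)
for i in range(1,n):
    if st[i,4]>60:
        r=cv2.minAreaRect(np.argwhere(l==i)[:,::-1].astype(np.float32));b=cv2.boxPoints(r)
        print(st[i],r); 
        for z in (0.05,):print(onplane('top',[r[0]],z),'\n',onplane('top',b,z))
h=cv2.cvtColor(im,cv2.COLOR_RGB2HSV)
print(h[220,260],h[260,340],h[230,170],h[210,400])
cr=cv2.resize(im[130:300,120:380],None,fx=3,fy=3,interpolation=cv2.INTER_CUBIC);cv2.imwrite('pics/t1.png',cr[:,:,::-1])
s=cv2.imread('pics/scene0.png');cv2.imwrite('pics/s1.png',cv2.resize(s[150:270,270:500],None,fx=3.4,fy=3.4,interpolation=cv2.INTER_CUBIC))
E
```

```text
[ 237  165  119   10 1050] ((296.0, 169.49998474121094), (117.99998474121094, 8.999998092651367), -0.0)
[[ 0.6265 -0.0495  0.05  ]] 
 [[ 0.6171  0.1154  0.05  ]
 [ 0.6424  0.1152  0.05  ]
 [ 0.6359 -0.2136  0.05  ]
 [ 0.6108 -0.213   0.05  ]]
[138 199  21  82 810] ((147.5521240234375, 239.27285766601562), (82.17353820800781, 10.184208869934082), 81.67434692382812)
[[0.4401 0.3655 0.05  ]] 
 [[0.5515 0.3973 0.05  ]
 [0.5551 0.3689 0.05  ]
 [0.33   0.3341 0.05  ]
 [0.3264 0.3621 0.05  ]]
[178 203  17  53 506] ((185.6271514892578, 228.82656860351562), (53.067962646484375, 9.959746360778809), 81.25383758544922)
[[0.4672 0.2592 0.05  ]] 
 [[0.5383 0.2845 0.05  ]
 [0.542  0.2569 0.05  ]
 [0.3967 0.2342 0.05  ]
 [0.3929 0.2615 0.05  ]]
[ 603  203   16  159 1231] ((610.5654907226562, 282.0531005859375), (158.48301696777344, 8.043844223022461), 86.748046875)
[[ 0.3051 -0.8941  0.05  ]] 
 [[ 0.518  -0.8836  0.05  ]
 [ 0.5188 -0.9053  0.05  ]
 [ 0.097  -0.9044  0.05  ]
 [ 0.096  -0.8832  0.05  ]]
[ 17 110 209] [ 17 112 201] [ 18 109 208] [ 90  34 104]
```

View pics/t1.png

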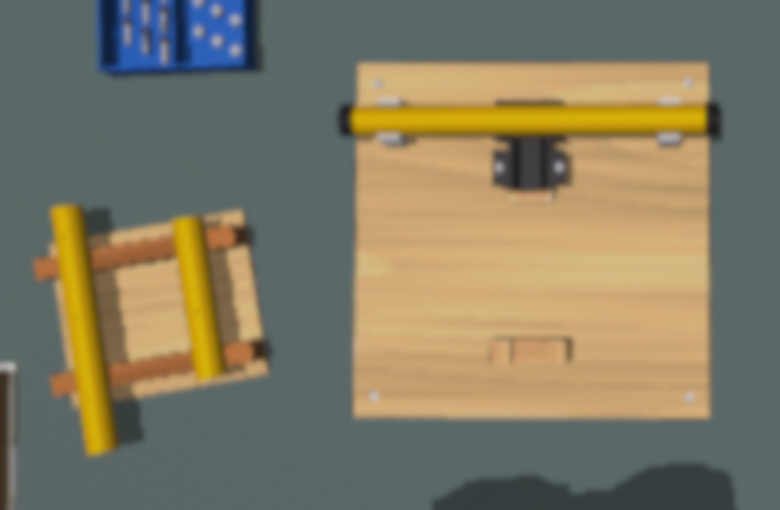

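View pics/s1.png

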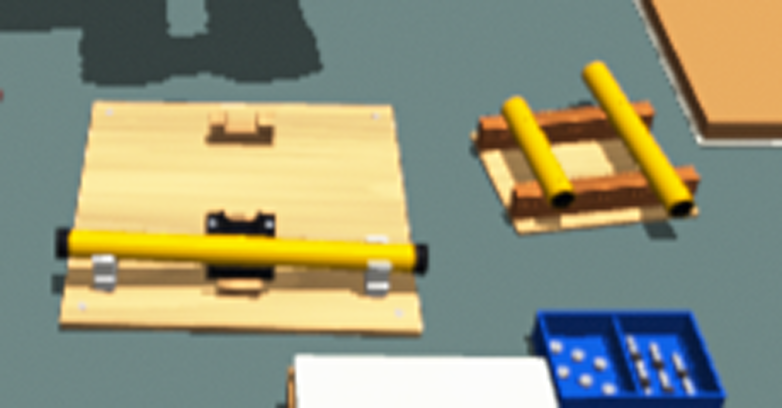

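```bash
python3 - <<'E'
from h import *
im=cv2.imread('pics/top0.png')[:,:,::-1].copy()
h=cv2.cvtColor(im,cv2.COLOR_RGB2HSV)
m=cv2.inRange(h,(10,60,120),(24,160,255)); m[:, :225]=0; m[:,370:]=0
m=cv2.morphologyEx(m,cv2.MORPH_CLOSE,np.ones((25,25)))
n,l,st,ce=cv2.connectedComponentsWithStats(m);i=1+np.argmax(st[1:,4])
pts=np.argwhere(l==i)[:,::-1].astype(np.float32)
P=onplane('top',pts,0.012)[:,:2].astype(np.float32)
r=cv2.minAreaRect(P);print('board',r)
m=cv2.inRange(h,(5,90,120),(24,160,255)); m[:, :150]=0; m[:,225:]=0;m[:190]=0
print('rest base')
m2=cv2.inRange(h,(5,60,60),(24,255,255)); m2[:, :130]=0; m2[:,225:]=0;m2[:190]=0;m2[295:]=0
m=cv2.morphologyEx(cv2.bitwise_and(m2,m2),cv2.MORPH_OPEN,np.ones((3,3)))
for z in(.006,.04):print(cv2.minAreaRect(onplane('top',np.argwhere(m)[:,::-1],z)[:,:2].astype(np.float32)))
# pipes
my=yellow(im);n,l,st,ce=cv2.connectedComponentsWithStats(my)
for i in range(1,n):
    if st[i,4]>400 and st[i,0]<500:
        p=np.argwhere(l==i)[:,::-1]
        z=.046 if st[i,0]>230 else .042
        q=onplane('top',p,z)[:,:2]; v=cv2.fitLine(q.astype(np.float32),cv2.DIST_L2,0,.01,.01).ravel()
        a=(q-v[2:])@v[:2]; print('pipe',v, np.arctan2(v[1],v[0]), v[2:]+v[:2]*(a.max()+a.min())/2, np.ptp(a))
E
```

```text
board ((0.5156989097595215, -0.04623548686504364), (0.34144464135169983, 0.3389114439487457), 88.82886505126953)
rest base
((0.4486919641494751, 0.3226175904273987), (0.2418471872806549, 0.21110108494758606), 9.171725273132324)
((0.4503612518310547, 0.30775466561317444), (0.2339666187763214, 0.20422238111495972), 9.171725273132324)
pipe [ 0.0127  0.9999  0.6269 -0.0492] 1.5580916 [ 0.6269 -0.0487] 0.3301255576850912
pipe [0.9877 0.1561 0.4399 0.3692] 0.15674601 [0.4404 0.3693] 0.22976527675869693
pipe [0.9873 0.1591 0.4668 0.262 ] 0.15973687 [0.4673 0.2621] 0.1485212755046385
```

Call:
{"method": "play_rows", "body": {
  "steps": [
    {"xyz":[0,0,0],"delta_rot":[0,0,0.1],"jaw":0},
    {"xyz":[0,0,0],"delta_rot":[0,0,0.1],"jaw":0},
    {"xyz":[0,0,0],"delta_rot":[0,0,0.097],"jaw":0},
    {"xyz":[-2.83,-2.73,0],"delta_rot":[0,0,0],"jaw":0},
    {"xyz":[-2.83,-2.73,0],"delta_rot":[0,0,0],"jaw":0},
    {"xyz":[-2.83,-2.73,0],"delta_rot":[0,0,0],"jaw":0},
    {"xyz":[-2.83,-2.73,0],"delta_rot":[0,0,0],"jaw":0},
    {"xyz":[-2.83,-2.73,0],"delta_rot":[0,0,0],"jaw":0},
    {"xyz":[-2.83,-2.73,0],"delta_rot":[0,0,0],"jaw":0},
    {"xyz":[-2.83,-2.73,0],"delta_rot":[0,0,0],"jaw":0},
    {"xyz":[-2.83,-2.73,0],"delta_rot":[0,0,0],"jaw":0},
    {"xyz":[-2.83,-2.73,0],"delta_rot":[0,0,0],"jaw":0},
    {"xyz":[-2.83,-2.73,0],"delta_rot":[0,0,0],"jaw":0},
    {"xyz":[-2.83,-2.73,0],"delta_rot":[0,0,0],"jaw":0},
    {"xyz":[-2.83,-2.73,0],"delta_rot":[0,0,0],"jaw":0},
    {"xyz":[-2.83,-2.73,0],"delta_rot":[0,0,0],"jaw":0},
    {"xyz":[-2.83,-2.73,0],"delta_rot":[0,0,0],"jaw":0},
    {"xyz":[-2.83,-2.73,0],"delta_rot":[0,0,0],"jaw":0},
    {"xyz":[-2.83,-2.73,0],"delta_rot":[0,0,0],"jaw":0}
  ]
}}

```text
time: 1.73
eef_pos: [0.6254, -0.1765, 0.231]
ee_rot: [3.141, 0.0, -1.586]
contact_force: [0.3, -0.6, 0.4]
gripper_width: -0.004
```

Call:
{"method": "play_rows", "body": {
  "steps": [
    {"xyz":[0,0,2.5],"delta_rot":[0,0,0],"jaw":0},
    {"xyz":[0,0,2.5],"delta_rot":[0,0,0],"jaw":0},
    {"xyz":[0,0,0],"delta_rot":[0,0,0],"jaw":0},
    {"xyz":[0,0,0],"delta_rot":[0,0,0],"jaw":0},
    {"xyz":[0,0,0],"delta_rot":[0,0,0],"jaw":0}
  ]
}}

```text
time: 2.15
eef_pos: [0.6247, -0.1788, 0.1825]
ee_rot: [-3.14, -0.001, -1.587]
contact_force: [0.2, -0.5, 0.4]
gripper_width: -0.003
```

```bash
python3 - <<'E'
from h import *
T=T_tool();print(T);print(get_state()['contact_force'],get_state()['joint_pos'])
im=get_image('wrist');cv2.imwrite('pics/w1.png',im[:,:,::-1])
np.save('T1.npy',T)
E
```

```text
[[-0.0157 -0.9999  0.0011  0.6247]
 [-0.9999  0.0157 -0.0005 -0.1788]
 [ 0.0005 -0.0011 -1.      0.1825]
 [ 0.      0.      0.      1.    ]]
[ 0.2261 -0.5086  0.3744] [-0.4529  0.2884  1.5977  0.      1.2543  1.1336]
```

View pics/w1.png

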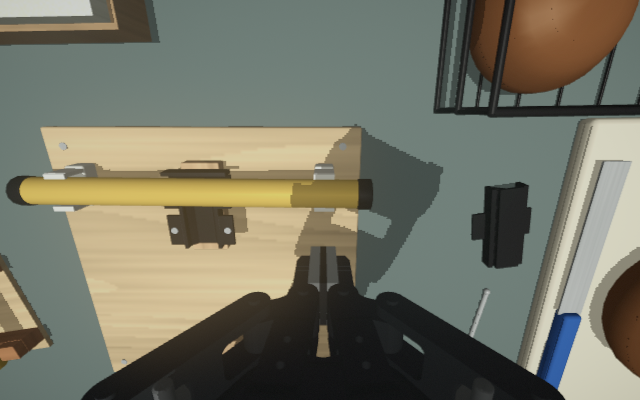

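```bash
python3 - <<'E'
from h import *
T=np.load('T1.npy')
print(onplane('wrist',[[324,195],[360,193],[200,193],[24,190]],0.056,T))
print('clip',onplane('wrist',[[324,176],[325,204],[57,206],[79,169]],0.050,T))
print('board corners',onplane('wrist',[[362,127],[42,127]],0.012,T))
print(proj('wrist',[T[:3,3]],T), proj('wrist',[[.624,-.178,.07]],T))
im=get_image('scene');cv2.imwrite('pics/s2.png',cv2.resize(im[150:270,260:460,::-1],None,fx=4,fy=4,interpolation=cv2.INTER_CUBIC))
E
```

```text
[[ 0.6243 -0.1803  0.056 ]
 [ 0.6259 -0.2153  0.056 ]
 [ 0.6282 -0.06    0.056 ]
 [ 0.6338  0.1098  0.056 ]]
clip [[ 0.6418 -0.1806  0.05  ]
 [ 0.613  -0.1812  0.05  ]
 [ 0.615   0.0888  0.05  ]
 [ 0.6523  0.0559  0.05  ]]
board corners [[ 0.6848 -0.2212  0.012 ]
 [ 0.6898  0.1145  0.012 ]]
[[322.3107 261.7002]] [[321.5795 199.8746]]
```

View pics/s2.png

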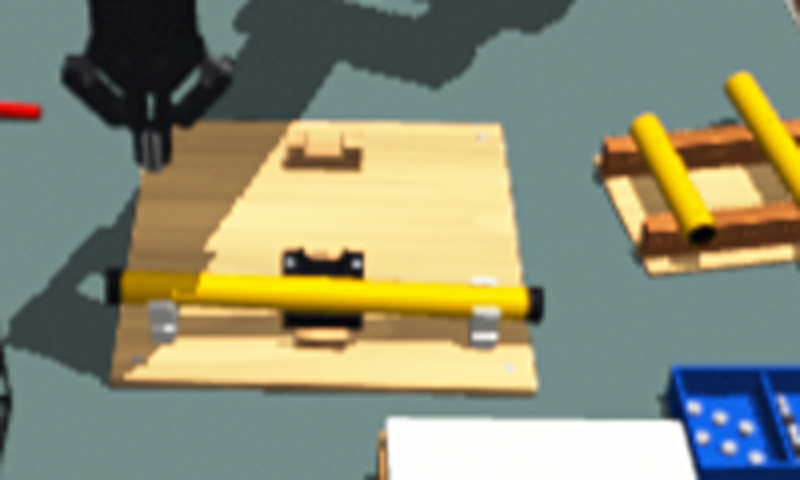

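Call:
{"method": "play_rows", "body": {
  "steps": [
    {"xyz":[0.2,0,2.5],"delta_rot":[0,0,0],"jaw":0},
    {"xyz":[0,0,2.5],"delta_rot":[0,0,0],"jaw":0},
    {"xyz":[0,0,2.5],"delta_rot":[0,0,0],"jaw":0},
    {"xyz":[0,0,2.0],"delta_rot":[0,0,0],"jaw":0},
    {"xyz":[0,0,1.0],"delta_rot":[0,0,0],"jaw":0},
    {"xyz":[0,0,0.3],"delta_rot":[0,0,0],"jaw":0},
    {"xyz":[0,0,0.2],"delta_rot":[0,0,0],"jaw":0},
    {"xyz":[0,0,0.2],"delta_rot":[0,0,0],"jaw":0},
    {"xyz":[0,0,0.2],"delta_rot":[0,0,0],"jaw":0},
    {"xyz":[0,0,0.2],"delta_rot":[0,0,0],"jaw":0}
  ]
}}

```text
time: 3.08
eef_pos: [0.6257, -0.181, 0.0676]
ee_rot: [-3.139, -0.002, -1.586]
contact_force: [-3.4, 1.4, 9.2]
gripper_width: 0.001
```

Call:
{"method": "play_rows", "body": {
  "steps": [
    {"xyz":[0,0,0.2],"delta_rot":[0,0,0],"jaw":0},
    {"xyz":[0,0,0.2],"delta_rot":[0,0,0],"jaw":0},
    {"xyz":[0,0,0],"delta_rot":[0,0,0],"jaw":0}
  ]
}}

```text
time: 3.33
eef_pos: [0.6256, -0.1812, 0.0639]
ee_rot: [-3.139, -0.002, -1.586]
contact_force: [-1.5, -0.6, 6.6]
gripper_width: -0.002
```

Contact is made and the rail is moving, so I'll keep pressing.

Call:
{"method": "play_rows", "body": {
  "steps": [
    {"xyz":[0,0,0.15],"delta_rot":[0,0,0],"jaw":0},
    {"xyz":[0,0,0.15],"delta_rot":[0,0,0],"jaw":0},
    {"xyz":[0,0,0.1],"delta_rot":[0,0,0],"jaw":0},
    {"xyz":[0,0,0.1],"delta_rot":[0,0,0],"jaw":0},
    {"xyz":[0,0,0],"delta_rot":[0,0,0],"jaw":0}
  ]
}}

```text
time: 3.75
eef_pos: [0.6257, -0.1815, 0.0598]
ee_rot: [-3.139, -0.002, -1.586]
contact_force: [-5.1, 0.3, 10.9]
gripper_width: 0.003
```

Call:
{"method": "play_rows", "body": {
  "steps": [
    {"xyz":[0,0,0.1],"delta_rot":[0,0,0],"jaw":0},
    {"xyz":[0,0,0.1],"delta_rot":[0,0,0],"jaw":0},
    {"xyz":[0,0,0],"delta_rot":[0,0,0],"jaw":0}
  ]
}}

```text
time: 4.0
eef_pos: [0.6258, -0.1815, 0.0596]
ee_rot: [-3.14, -0.002, -1.585]
contact_force: [-9.7, 1.2, 20.5]
gripper_width: 0.002
```

Call:
{"method": "play_rows", "body": {
  "steps": [
    {"xyz":[0,0,0.1],"delta_rot":[0,0,0],"jaw":0},
    {"xyz":[0,0,0],"delta_rot":[0,0,0],"jaw":0},
    {"xyz":[0,0,0],"delta_rot":[0,0,0],"jaw":0}
  ]
}}

```text
time: 4.25
eef_pos: [0.6259, -0.1816, 0.0595]
ee_rot: [-3.14, -0.002, -1.585]
contact_force: [-12.9, 3.2, 25.6]
gripper_width: 0.001
```

Call:
{"method": "play_rows", "body": {
  "steps": [
    {"xyz":[0,0,-0.5],"delta_rot":[0,0,0],"jaw":0},
    {"xyz":[0,0,-2.5],"delta_rot":[0,0,0],"jaw":0},
    {"xyz":[0,0,-3.5],"delta_rot":[0,0,0],"jaw":0},
    {"xyz":[-2,0,-3.5],"delta_rot":[0,0,0],"jaw":0},
    {"xyz":[-3,0,-2.5],"delta_rot":[0,0,0],"jaw":3},
    {"xyz":[-3.5,2,0],"delta_rot":[0,0,0],"jaw":8.54},
    {"xyz":[-3.5,2,0],"delta_rot":[0,0,0],"jaw":8.54},
    {"xyz":[-1,2,0],"delta_rot":[0,0,0],"jaw":8.54},
    {"xyz":[0,2,0],"delta_rot":[0,0,0],"jaw":8.54},
    {"xyz":[0,0,0],"delta_rot":[0,0,0],"jaw":8.54},
    {"xyz":[0,0,0],"delta_rot":[0,0,0],"jaw":8.54},
    {"xyz":[0,0,0],"delta_rot":[0,0,0],"jaw":8.54}
  ]
}}

```text
time: 5.25
eef_pos: [0.5472, -0.0495, 0.1792]
ee_rot: [-3.14, -0.001, -1.586]
contact_force: [0.9, -0.4, 0.2]
gripper_width: 0.999
```

```bash
python3 - <<'E'
from h import *
T=T_tool();print(T);print(get_state()['contact_force'])
im=get_image('wrist');cv2.imwrite('pics/w2.png',im[:,:,::-1])
np.save('T2.npy',T)
im=get_image('scene');cv2.imwrite('pics/s3.png',cv2.resize(im[180:270,270:420,::-1],None,fx=5,fy=5,interpolation=cv2.INTER_CUBIC))
E
```

```text
[[-0.0156 -0.9999  0.0019  0.5472]
 [-0.9999  0.0156 -0.0005 -0.0495]
 [ 0.0005 -0.002  -1.      0.1792]
 [ 0.      0.      0.      1.    ]]
[ 0.9152 -0.3652  0.1644]
```

View pics/w2.png

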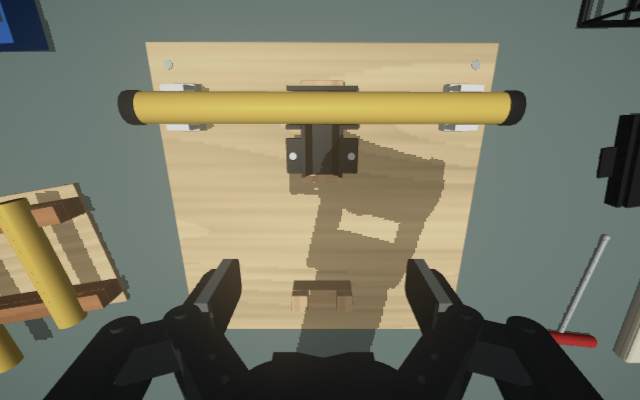

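View pics/s3.png

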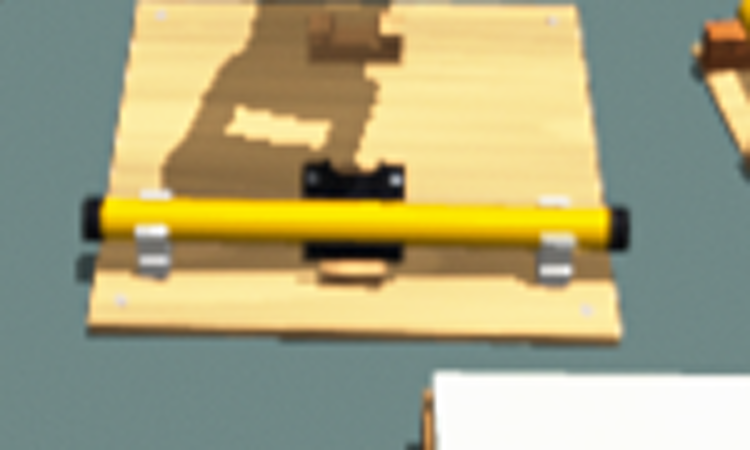

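The rail is level in both clips. The wrist view shows the trough at about u=322, v=125–175, and the notch at about u=322, v=285. I'll zoom in to get their edges.

```bash
python3 - <<'E'
import cv2
im=cv2.imread('pics/w2.png')
a=cv2.resize(im[80:190,270:375],None,fx=5,fy=5,interpolation=cv2.INTER_CUBIC)
b=cv2.resize(im[265:325,270:375],None,fx=5,fy=5,interpolation=cv2.INTER_CUBIC)
cv2.imwrite('pics/z1.png',a);cv2.imwrite('pics/z2.png',b)
E
```

```text
(no output)
```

View pics/z1.png

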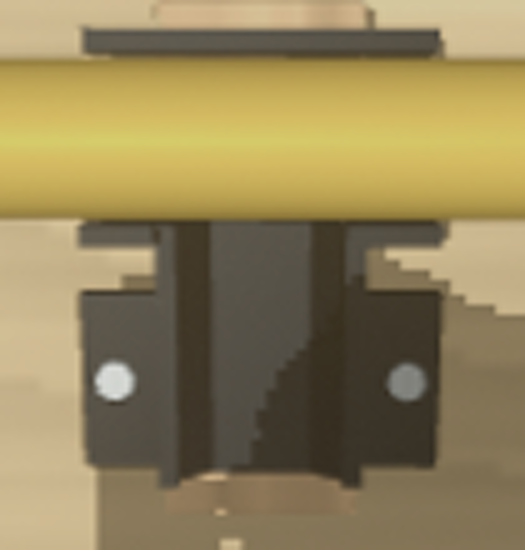

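View pics/z2.png

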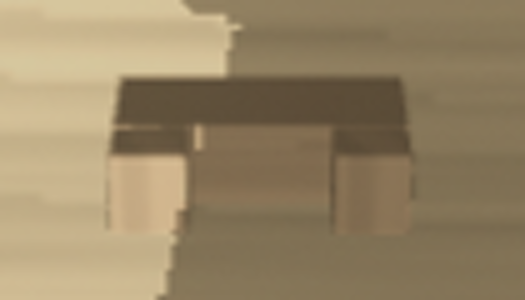

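```bash
python3 - <<'E'
from h import *
T=np.load('T2.npy')
tr=onplane('wrist',[[305.4,176],[339,176],[305.3,128],[339.2,128]],.046,T);print(tr)
no=onplane('wrist',[[307.4,296],[336.6,296],[307.4,312],[336.6,312]],.044,T);print(no)
a=tr.mean(0);b=no.mean(0);d=a-b;print(a,b,np.arctan2(d[1],d[0]))
im=cv2.imread('pics/w2.png')[:,:,::-1].copy()
# rail edges near side
m=yellow(im); 
h=cv2.cvtColor(im,cv2.COLOR_RGB2HSV);print(h[105,320],h[120,320],h[230,60])
m=cv2.inRange(h,(20,100,60),(32,255,255))
us=np.arange(150,500,10);tops=[];bots=[]
for u in us:
    v=np.flatnonzero(m[60:150,u])+60; tops.append(v.min()-.5);bots.append(v.max()+.5)
f1=np.polyfit(us,tops,1);f2=np.polyfit(us,bots,1);print(f1,f2)
mid=[[u,(np.polyval(f1,u)+np.polyval(f2,u))/2] for u in (150,320,490)]
P=onplane('wrist',mid,.046,T);print(P,np.arctan2(-(P[2]-P[0])[0],(P[2]-P[0])[1]))
# board edges
m=cv2.inRange(h,(10,40,60),(24,190,255))
rows=np.arange(50,85,5);L=[np.flatnonzero(m[r,120:250])[0]+120-.5 for r in rows];Rr=[np.flatnonzero(m[r,420:520])[-1]+420.5 for r in rows]
print(onplane('wrist',np.c_[L,rows],.012,T).round(4)[[0,-1]],onplane('wrist',np.c_[Rr,rows],.012,T)[[0,-1]])
cols=np.arange(160,490,30);tp=[np.flatnonzero(m[:,c])[0]-.5 for c in cols];Q=onplane('wrist',np.c_[cols,tp],.012,T);print(Q[[0,5,-1]])
# rung in view
E
```

```text
[[ 0.5646 -0.0331  0.046 ]
 [ 0.5641 -0.0659  0.046 ]
 [ 0.6101 -0.0346  0.046 ]
 [ 0.6096 -0.0659  0.046 ]]
[[ 0.4242 -0.0305  0.044 ]
 [ 0.4237 -0.0637  0.044 ]
 [ 0.4022 -0.0298  0.044 ]
 [ 0.4016 -0.0637  0.044 ]]
[ 0.5871 -0.0499  0.046 ] [ 0.4129 -0.0469  0.044 ] -0.016945082033401712
[ 25 134 212] [ 23 145 178] [ 20  88 133]
[ 0.003  90.0462] [  0.0017 123.6961]
[[ 0.6304  0.1054  0.046 ]
 [ 0.6278 -0.0485  0.046 ]
 [ 0.6252 -0.2026  0.046 ]] 3.124506679629928
[[0.6825 0.1182 0.012 ]
 [0.6559 0.1179 0.012 ]] [[ 0.6775 -0.2195  0.012 ]
 [ 0.6509 -0.2193  0.012 ]]
[[ 0.6895  0.1029  0.012 ]
 [ 0.6874 -0.0398  0.012 ]
 [ 0.6853 -0.1825  0.012 ]]
```

Call:
{"method": "play_rows", "body": {
  "steps": [
    {"xyz":[-3.47,0.95,0],"delta_rot":[0,0,0],"jaw":8.54},
    {"xyz":[-3.47,0.95,0],"delta_rot":[0,0,0],"jaw":8.54},
    {"xyz":[-3.47,0.95,0],"delta_rot":[0,0,0],"jaw":8.54},
    {"xyz":[-3.47,0.95,0],"delta_rot":[0,0,0],"jaw":8.54},
    {"xyz":[-3.47,0.95,0],"delta_rot":[0,0,0],"jaw":8.54},
    {"xyz":[-3.47,0.95,0],"delta_rot":[0,0,0],"jaw":8.54},
    {"xyz":[-3.47,0.95,0],"delta_rot":[0,0,0],"jaw":8.54},
    {"xyz":[-3.47,0.95,0],"delta_rot":[0,0,0],"jaw":8.54},
    {"xyz":[-3.47,0.95,0],"delta_rot":[0,0,0],"jaw":8.54},
    {"xyz":[-3.47,0.95,0],"delta_rot":[0,0,0],"jaw":8.54},
    {"xyz":[-3.47,0.95,0],"delta_rot":[0,0,0],"jaw":8.54},
    {"xyz":[-3.47,0.95,0],"delta_rot":[0,0,-0.086],"jaw":8.54},
    {"xyz":[0,0,0],"delta_rot":[0,0,-0.086],"jaw":8.54},
    {"xyz":[0,0,0],"delta_rot":[0,0,0],"jaw":8.54},
    {"xyz":[0,0,0],"delta_rot":[0,0,0],"jaw":8.54},
    {"xyz":[0,0,0],"delta_rot":[0,0,0],"jaw":8.54}
  ]
}}

```text
time: 6.68
eef_pos: [0.4393, 0.3684, 0.1781]
ee_rot: [3.141, -0.0, -1.417]
contact_force: [-0.4, -0.6, 0.7]
gripper_width: 0.998
```

```bash
python3 - <<'E'
from h import *
T=T_tool();print(T);print(get_state()['joint_pos'])
im=get_image('wrist');cv2.imwrite('pics/w3.png',im[:,:,::-1])
np.save('T3.npy',T)
E
```

```text
[[ 0.1531 -0.9882 -0.0002  0.4393]
 [-0.9882 -0.1531 -0.0002  0.3684]
 [ 0.0002  0.0002 -1.      0.1781]
 [ 0.      0.      0.      1.    ]]
[ 0.5002  0.1217  1.8004 -0.0001  1.2198  1.9173]
```

View pics/w3.png

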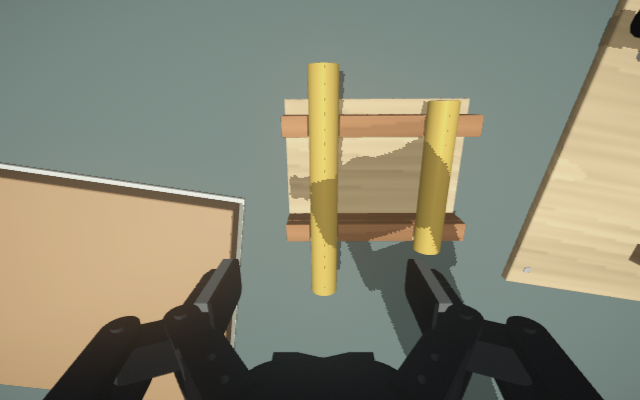

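```bash
python3 - <<'E'
from h import *
T=np.load('T3.npy')
P=onplane('wrist',[[323.5,63],[324,294],[323.5,178]],.042,T);print(P)
d=P[0]-P[1];print(np.arctan2(d[1],d[0]),np.linalg.norm(d),P[:2].mean(0))
B=onplane('wrist',[[323,115],[323,136],[323,223],[323,240]],.040,T);print('bearers',B)
inv=np.linalg.inv(T)
for p in list(P)+list(B): print((inv@np.r_[p,1])[:3])
print('box corner',onplane('wrist',[[242,202],[240,240]],.02,T))
E
```

```text
[[0.5553 0.3855 0.042 ]
 [0.3192 0.3479 0.042 ]
 [0.4534 0.3695 0.042 ]]
0.15769592139489075 0.23906714476709204 [0.4373 0.3667 0.042 ]
bearers [[0.5122 0.3792 0.04  ]
 [0.4933 0.3762 0.04  ]
 [0.4048 0.3624 0.04  ]
 [0.3853 0.3594 0.04  ]]
[ 0.0009 -0.1173  0.1361]
[0.0018 0.1218 0.1362]
[ 0.001  -0.0141  0.1361]
[ 0.0005 -0.0737  0.1381]
[ 0.0005 -0.0546  0.1381]
[0.0006 0.035  0.1381]
[0.0006 0.0547 0.1382]
box corner [[0.4075 0.4528 0.02  ]
 [0.3609 0.4521 0.02  ]]
```

Call:
{"method": "play_rows", "body": {
  "steps": [
    {"xyz":[0.1,-1.0,2.5],"delta_rot":[0,0,0],"jaw":8.54},
    {"xyz":[0,0,3],"delta_rot":[0,0,0],"jaw":8.54},
    {"xyz":[0,0,3],"delta_rot":[0,0,0],"jaw":8.54},
    {"xyz":[0,0,3],"delta_rot":[0,0,0],"jaw":8.54},
    {"xyz":[0,0,2.5],"delta_rot":[0,0,0],"jaw":8.54},
    {"xyz":[0,0,1.7],"delta_rot":[0,0,0],"jaw":8.54},
    {"xyz":[0,0,0],"delta_rot":[0,0,0],"jaw":8.54},
    {"xyz":[0,0,0],"delta_rot":[0,0,0],"jaw":8.54},
    {"xyz":[0,0,0],"delta_rot":[0,0,0],"jaw":8.54}
  ]
}}

```text
time: 7.48
eef_pos: [0.4501, 0.3696, 0.0228]
ee_rot: [-3.139, 0.001, -1.415]
contact_force: [-0.2, 0.1, 0.0]
gripper_width: 1.001
```

Call:
{"method": "play_rows", "body": {
  "squeeze": 50,
  "steps": [
    {"xyz":[0,0,0],"delta_rot":[0,0,0],"jaw":5},
    {"xyz":[0,0,0],"delta_rot":[0,0,0],"jaw":4},
    {"xyz":[0,0,0],"delta_rot":[0,0,0],"jaw":3.2},
    {"xyz":[0,0,0],"delta_rot":[0,0,0],"jaw":2.5},
    {"xyz":[0,0,0],"delta_rot":[0,0,0],"jaw":1.5},
    {"xyz":[0,0,0],"delta_rot":[0,0,0],"jaw":1.5},
    {"xyz":[0,0,0],"delta_rot":[0,0,0],"jaw":1.5}
  ]
}}

```text
time: 8.07
eef_pos: [0.449, 0.3699, 0.022]
ee_rot: [-3.141, 0.0, -1.414]
contact_force: [-1.7, 0.0, 5.1]
gripper_width: 0.31
```

```bash
python3 - <<'E'
from h import *
T=T_tool();print(T)
im=get_image('wrist');cv2.imwrite('pics/w4.png',im[:,:,::-1]);np.save('T4.npy',T)
E
```

```text
[[ 0.1562 -0.9877  0.0005  0.449 ]
 [-0.9877 -0.1562  0.0005  0.3699]
 [-0.0004 -0.0006 -1.      0.022 ]
 [ 0.      0.      0.      1.    ]]
```

View pics/w4.png

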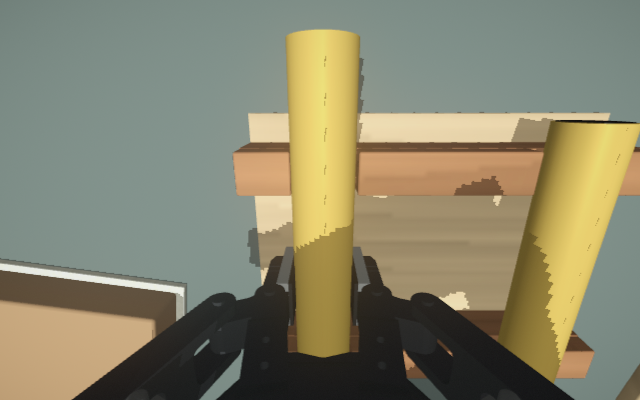

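```bash
python3 - <<'E'
from h import *
T=np.load('T4.npy');inv=np.linalg.inv(T)
for uv in ([324,30],[324,32]):
  p=onplane('wrist',[uv],.056,T)[0];print((inv@np.r_[p,1])[:3])
im=cv2.imread('pics/w4.png')[:,:,::-1].copy()
h=cv2.cvtColor(im,cv2.COLOR_RGB2HSV);m=cv2.inRange(h,(20,100,60),(32,255,255))
E=[]
for r in range(40,250,15):
    v=np.flatnonzero(m[r,240:420])+240;E.append([r,v.min()-.5,v.max()+.5,(v.min()+v.max())/2])
E=np.array(E);print(E[::3])
q=onplane('wrist',E[:,[3,0]],.042,T);q=(np.c_[q,np.ones(len(q))]@inv.T)[:,:2];print(q[[0,-1]],np.polyfit(q[:,1],q[:,0],1))
E
```

```text
[ 0.0007 -0.1063 -0.034 ]
[ 0.0007 -0.1057 -0.034 ]
[[ 40.  285.5 359.5 322.5]
 [ 85.  287.5 358.5 323. ]
 [130.  288.5 356.5 322.5]
 [175.  290.5 354.5 322.5]
 [220.  292.5 353.5 323. ]]
[[ 0.0002 -0.106 ]
 [ 0.0002 -0.0258]] [0.0006 0.0003]
```

Call:
{"method": "play_rows", "body": {
  "squeeze": 70,
  "steps": [
    {"xyz":[0,0,0],"delta_rot":[0,0,0],"jaw":1.5},
    {"xyz":[0,0,-1],"delta_rot":[0,0,0],"jaw":1.5},
    {"xyz":[0,0,-2],"delta_rot":[0,0,0],"jaw":1.5},
    {"xyz":[0,0,-3],"delta_rot":[0,0,0],"jaw":1.5},
    {"xyz":[0,0,-3],"delta_rot":[0,0,0],"jaw":1.5},
    {"xyz":[0,0,-2],"delta_rot":[0,0,0.0865],"jaw":1.5},
    {"xyz":[0,0,-1],"delta_rot":[0,0,0.0865],"jaw":1.5}
  ]
}}

```text
time: 8.7
eef_pos: [0.4501, 0.3703, 0.145]
ee_rot: [-3.137, 0.002, -1.591]
contact_force: [0.7, 0.5, -0.9]
gripper_width: 0.306
```

Call:
{"method": "play_rows", "body": {
  "steps": [
    {"xyz":[1.5,-0.3,0],"delta_rot":[0,0,0],"jaw":1.5},
    {"xyz":[3,-0.5,0],"delta_rot":[0,0,0],"jaw":1.5},
    {"xyz":[3.5,-0.5,0],"delta_rot":[0,0,0],"jaw":1.5},
    {"xyz":[3.5,-0.5,0],"delta_rot":[0,0,0],"jaw":1.5},
    {"xyz":[3.5,-0.5,0],"delta_rot":[0,0,0],"jaw":1.5},
    {"xyz":[3.5,-0.5,0],"delta_rot":[0,0,0],"jaw":1.5},
    {"xyz":[3.5,-0.5,0],"delta_rot":[0,0,0],"jaw":1.5},
    {"xyz":[3.5,-0.5,0],"delta_rot":[0,0,0],"jaw":1.5},
    {"xyz":[3.5,-0.5,0],"delta_rot":[0,0,0],"jaw":1.5},
    {"xyz":[3.5,-0.5,0],"delta_rot":[0,0,0],"jaw":1.5},
    {"xyz":[3.5,-0.5,0],"delta_rot":[0,0,0],"jaw":1.5},
    {"xyz":[3,-0.2,0],"delta_rot":[0,0,0],"jaw":1.5},
    {"xyz":[2,0,0],"delta_rot":[0,0,0],"jaw":1.5},
    {"xyz":[0.7,0,0],"delta_rot":[0,0,0],"jaw":1.5},
    {"xyz":[0,0,0],"delta_rot":[0,0,0],"jaw":1.5},
    {"xyz":[0,0,0],"delta_rot":[0,0,0],"jaw":1.5},
    {"xyz":[0,0,0],"delta_rot":[0,0,0],"jaw":1.5}
  ]
}}

```text
time: 10.12
eef_pos: [0.4967, -0.0471, 0.1411]
ee_rot: [3.141, 0.0, -1.586]
contact_force: [0.6, 0.3, -1.2]
gripper_width: 0.309
```

```bash
python3 - <<'E'
from h import *
T=T_tool();print(T,get_state()['contact_force'])
im=get_image('wrist');cv2.imwrite('pics/w5.png',im[:,:,::-1]);np.save('T5.npy',T)
inv=np.linalg.inv(T)
h=cv2.cvtColor(im,cv2.COLOR_RGB2HSV);m=cv2.inRange(h,(20,100,60),(32,255,255))
E=[]
for r in range(150,250,10):
    v=np.flatnonzero(m[r,240:420])+240;E.append([r,v.min()-.5,v.max()+.5,(v.min()+v.max())/2])
E=np.array(E);print(E[::3])
E
```

```text
[[-0.015  -0.9999 -0.0006  0.4967]
 [-0.9999  0.015   0.0005 -0.0471]
 [-0.0005  0.0006 -1.      0.1411]
 [ 0.      0.      0.      1.    ]] [ 0.5912  0.2571 -1.248 ]
[[150.  289.5 356.5 323. ]
 [180.  290.5 355.5 323. ]
 [210.  292.5 353.5 323. ]
 [240.  293.5 352.5 323. ]]
```

View pics/w5.png

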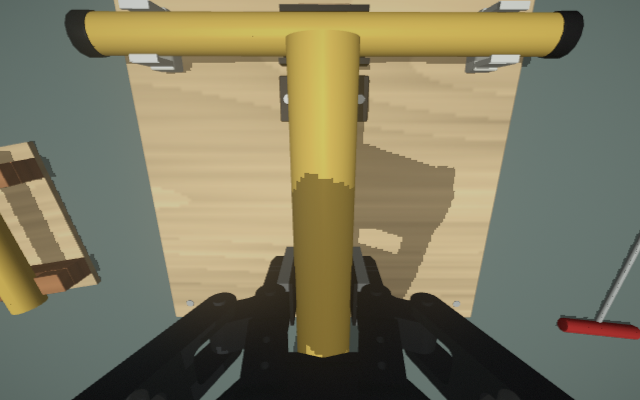

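Call:
{"method": "play_rows", "body": {
  "steps": [
    {"xyz":[0.1,0,1.5],"delta_rot":[0,0,0],"jaw":1.5},
    {"xyz":[0,0,2.5],"delta_rot":[0,0,0],"jaw":1.5},
    {"xyz":[0,0,2.5],"delta_rot":[0,0,0],"jaw":1.5},
    {"xyz":[0,0,1.5],"delta_rot":[0,0,0],"jaw":1.5},
    {"xyz":[0,0,1],"delta_rot":[0,0,0],"jaw":1.5},
    {"xyz":[0,0,0.5],"delta_rot":[0,0,0],"jaw":1.5},
    {"xyz":[0,0,0],"delta_rot":[0,0,0],"jaw":1.5},
    {"xyz":[0,0,0],"delta_rot":[0,0,0],"jaw":1.5},
    {"xyz":[0,0,0],"delta_rot":[0,0,0],"jaw":1.5}
  ]
}}

```text
time: 10.92
eef_pos: [0.498, -0.0494, 0.0475]
ee_rot: [-3.139, -0.001, -1.587]
contact_force: [0.4, -0.1, -0.8]
gripper_width: 0.306
```

```bash
python3 - <<'E'
from h import *
T=T_tool();print(T,get_state()['contact_force'])
im=get_image('wrist');cv2.imwrite('pics/w6.png',im[:,:,::-1]);np.save('T6.npy',T)
im=get_image('top');cv2.imwrite('pics/t6.png',cv2.resize(im[140:280,230:370,::-1],None,fx=4,fy=4,interpolation=cv2.INTER_CUBIC))
E
```

```text
[[-0.0159 -0.9999  0.0023  0.498 ]
 [-0.9999  0.0159 -0.0007 -0.0494]
 [ 0.0007 -0.0023 -1.      0.0475]
 [ 0.      0.      0.      1.    ]] [ 0.4401 -0.0803 -0.7662]
```

View pics/w6.png

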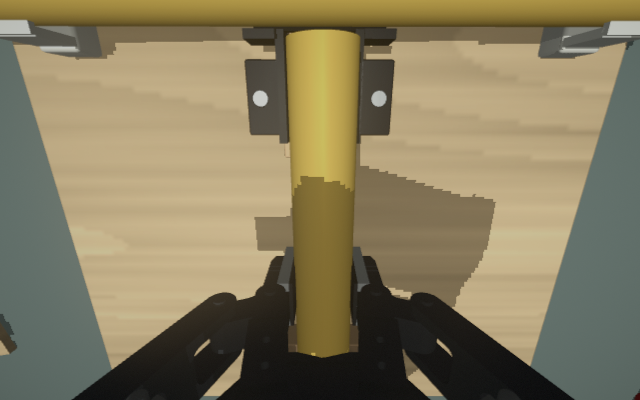

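View pics/t6.png

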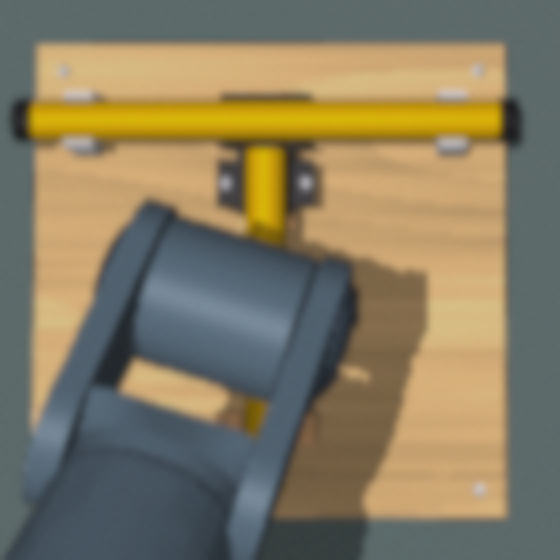

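Call:
{"method": "play_rows", "body": {
  "steps": [
    {"xyz":[-0.14,0,0.7],"delta_rot":[0,0,0],"jaw":1.5},
    {"xyz":[0,0,0],"delta_rot":[0,0,0],"jaw":1.5},
    {"xyz":[0,0,0],"delta_rot":[0,0,0],"jaw":1.5},
    {"xyz":[0,0,0],"delta_rot":[0,0,0],"jaw":1.5}
  ]
}}

```text
time: 11.35
eef_pos: [0.4968, -0.0478, 0.0392]
ee_rot: [3.141, 0.0, -1.587]
contact_force: [0.0, -0.3, -1.2]
gripper_width: 0.305
```

```bash
python3 - <<'E'
from h import *
T=T_tool();print(T,get_state()['contact_force'])
im=get_image('wrist');np.save('T7.npy',T)
cv2.imwrite('pics/w7.png',cv2.resize(im[0:180,220:420,::-1],None,fx=3,fy=3,interpolation=cv2.INTER_CUBIC))
h=cv2.cvtColor(im,cv2.COLOR_RGB2HSV)
m=cv2.inRange(h,(0,0,150),(180,60,255));m[:,:220]=0;m[:,420:]=0
n,l,st,ce=cv2.connectedComponentsWithStats(m)
for i in range(1,n):
  if st[i,4]>30:print(st[i],ce[i],onplane('wrist',[ce[i]],.04,T))
E
```

```text
[[-0.0162 -0.9999 -0.0003  0.4968]
 [-0.9999  0.0162  0.0001 -0.0478]
 [-0.0001  0.0003 -1.      0.0392]
 [ 0.      0.      0.      1.    ]] [ 0.0338 -0.2501 -1.2141]
[252  87  15  17 205] [259.1024  94.8195] [[ 0.5846 -0.0203  0.04  ]]
[378  87  16  17 202] [385.5297  94.9109] [[ 0.5837 -0.0782  0.04  ]]
```

View pics/w7.png

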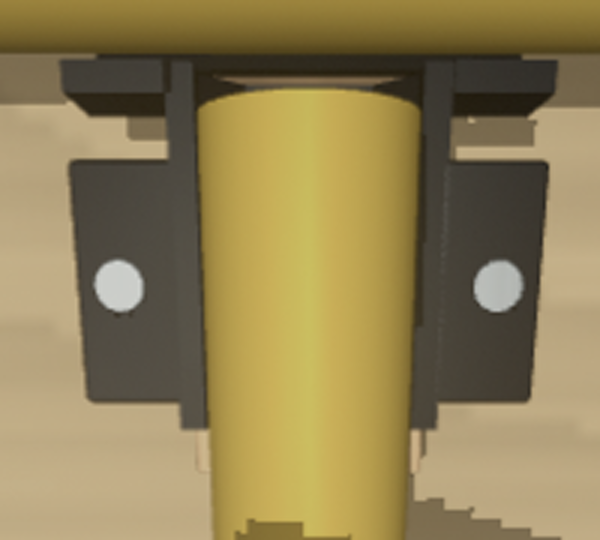

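Call:
{"method": "play_rows", "body": {
  "steps": [
    {"xyz":[0.02,0,0.4],"delta_rot":[0,0,0],"jaw":1.5},
    {"xyz":[0,0,0.4],"delta_rot":[0,0,0],"jaw":1.5},
    {"xyz":[0,0,0.2],"delta_rot":[0,0,0],"jaw":1.5},
    {"xyz":[0,0,0],"delta_rot":[0,0,0],"jaw":1.5},
    {"xyz":[0,0,0],"delta_rot":[0,0,0],"jaw":1.5}
  ]
}}

```text
time: 11.82
eef_pos: [0.4967, -0.048, 0.029]
ee_rot: [3.141, 0.0, -1.587]
contact_force: [-0.3, 0.7, -1.0]
gripper_width: 0.304
```

Call:
{"method": "play_rows", "body": {
  "steps": [
    {"xyz":[0,0,0.1],"delta_rot":[0,0,0],"jaw":1.5},
    {"xyz":[0,0,0],"delta_rot":[0,0,0],"jaw":1.5},
    {"xyz":[0,0,0],"delta_rot":[0,0,0],"jaw":1.5}
  ]
}}

```text
time: 12.07
eef_pos: [0.497, -0.0481, 0.0283]
ee_rot: [-3.141, -0.0, -1.587]
contact_force: [-0.4, -0.8, -2.1]
gripper_width: 0.307
```

Call:
{"method": "play_rows", "body": {
  "steps": [
    {"xyz":[0,0,0.1],"delta_rot":[0,0,0],"jaw":1.5},
    {"xyz":[0,0,0],"delta_rot":[0,0,0],"jaw":1.5},
    {"xyz":[0,0,0],"delta_rot":[0,0,0],"jaw":1.5}
  ]
}}

```text
time: 12.32
eef_pos: [0.4969, -0.048, 0.0273]
ee_rot: [3.142, 0.0, -1.587]
contact_force: [-0.1, -0.4, -1.5]
gripper_width: 0.307
```

Call:
{"method": "play_rows", "body": {
  "steps": [
    {"xyz":[0,0,0.1],"delta_rot":[0,0,0],"jaw":1.5},
    {"xyz":[0,0,0],"delta_rot":[0,0,0],"jaw":1.5},
    {"xyz":[0,0,0],"delta_rot":[0,0,0],"jaw":1.5}
  ]
}}

```text
time: 12.57
eef_pos: [0.4969, -0.048, 0.0262]
ee_rot: [3.141, 0.0, -1.587]
contact_force: [-1.2, -0.5, -0.5]
gripper_width: 0.306
```

Call:
{"method": "play_rows", "body": {
  "steps": [
    {"xyz":[0,0,0.05],"delta_rot":[0,0,0],"jaw":1.5},
    {"xyz":[0,0,0],"delta_rot":[0,0,0],"jaw":1.5},
    {"xyz":[0,0,0],"delta_rot":[0,0,0],"jaw":1.5}
  ]
}}

```text
time: 12.82
eef_pos: [0.497, -0.0481, 0.0261]
ee_rot: [3.141, 0.0, -1.587]
contact_force: [-2.6, 1.7, 3.2]
gripper_width: 0.306
```

Call:
{"method": "play_rows", "body": {
  "steps": [
    {"xyz":[0,0,0.05],"delta_rot":[0,0,0],"jaw":1.5},
    {"xyz":[0,0,0],"delta_rot":[0,0,0],"jaw":1.5},
    {"xyz":[0,0,0],"delta_rot":[0,0,0],"jaw":1.5}
  ]
}}

```text
time: 13.07
eef_pos: [0.497, -0.048, 0.026]
ee_rot: [3.141, 0.0, -1.587]
contact_force: [-4.0, 0.9, 8.6]
gripper_width: 0.309
```

Call:
{"method": "play_rows", "body": {
  "steps": [
    {"xyz":[0,0,0.05],"delta_rot":[0,0,0],"jaw":1.5},
    {"xyz":[0,0,0],"delta_rot":[0,0,0],"jaw":1.5},
    {"xyz":[0,0,0],"delta_rot":[0,0,0],"jaw":1.5}
  ]
}}

```text
time: 13.32
eef_pos: [0.497, -0.0481, 0.026]
ee_rot: [3.141, 0.0, -1.587]
contact_force: [-7.2, 2.0, 12.4]
gripper_width: 0.309
```

Call:
{"method": "play_rows", "body": {
  "steps": [
    {"xyz":[0,0,-0.14],"delta_rot":[0,0,0],"jaw":1.5},
    {"xyz":[0,0,0],"delta_rot":[0,0,0],"jaw":1.5},
    {"xyz":[0,0,0],"delta_rot":[0,0,0],"jaw":1.5},
    {"xyz":[0,0,0],"delta_rot":[0,0,0],"jaw":1.5}
  ]
}}

```text
time: 13.65
eef_pos: [0.4971, -0.0481, 0.0261]
ee_rot: [-3.141, -0.0, -1.587]
contact_force: [-0.1, 0.3, 0.4]
gripper_width: 0.304
```

Call:
{"method": "play_rows", "body": {
  "steps": [
    {"xyz":[0,-0.2,0],"delta_rot":[0,0,0],"jaw":1.5},
    {"xyz":[0,-0.3,0],"delta_rot":[0,0,0],"jaw":1.5},
    {"xyz":[0,-0.2,0],"delta_rot":[0,0,0],"jaw":1.5},
    {"xyz":[0,-0.1,0],"delta_rot":[0,0,0],"jaw":1.5},
    {"xyz":[0,0,0],"delta_rot":[0,0,0],"jaw":1.5},
    {"xyz":[0,0,0],"delta_rot":[0,0,0],"jaw":1.5},
    {"xyz":[0,0,0],"delta_rot":[0,0,0],"jaw":1.5}
  ]
}}

```text
time: 14.23
eef_pos: [0.5052, -0.0482, 0.0261]
ee_rot: [-3.141, -0.0, -1.587]
contact_force: [-0.6, 0.1, -0.9]
gripper_width: 0.307
```

```bash
python3 - <<'E'
from h import *
T=T_tool();print(T,get_state()['contact_force'])
im=get_image('wrist');np.save('T8.npy',T)
cv2.imwrite('pics/w8.png',cv2.resize(im[0:180,220:420,::-1],None,fx=3,fy=3,interpolation=cv2.INTER_CUBIC))
E
```

```text
[[-0.0163 -0.9999  0.0006  0.5052]
 [-0.9999  0.0163 -0.0001 -0.0482]
 [ 0.0001 -0.0006 -1.      0.0261]
 [ 0.      0.      0.      1.    ]] [-0.5816  0.1003 -0.9143]
```

View pics/w8.png

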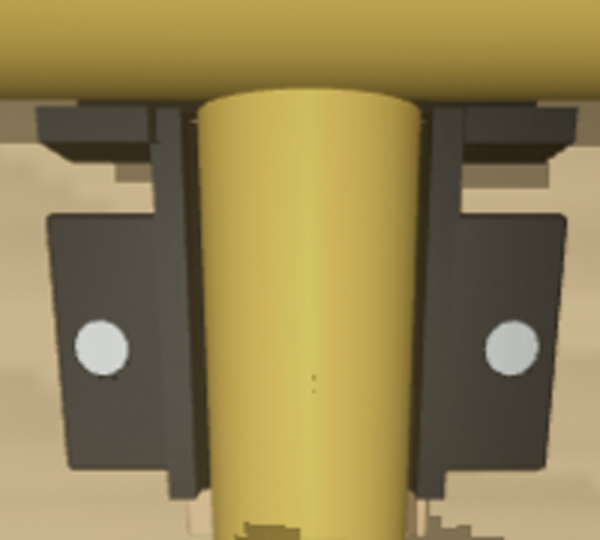

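The rung is centred in the trough with no side load, and its end is almost touching the rail. I'll advance in 1 mm steps.

Call:
{"method": "play_rows", "body": {
  "steps": [
    {"xyz":[0,-0.1,0],"delta_rot":[0,0,0],"jaw":1.5},
    {"xyz":[0,0,0],"delta_rot":[0,0,0],"jaw":1.5},
    {"xyz":[0,0,0],"delta_rot":[0,0,0],"jaw":1.5}
  ]
}}

```text
time: 14.53
eef_pos: [0.5059, -0.0482, 0.0261]
ee_rot: [-3.142, 0.0, -1.587]
contact_force: [-0.4, -0.6, -1.0]
gripper_width: 0.302
```

Call:
{"method": "play_rows", "body": {
  "steps": [
    {"xyz":[0,-0.1,0],"delta_rot":[0,0,0],"jaw":1.5},
    {"xyz":[0,0,0],"delta_rot":[0,0,0],"jaw":1.5},
    {"xyz":[0,0,0],"delta_rot":[0,0,0],"jaw":1.5}
  ]
}}

```text
time: 14.78
eef_pos: [0.5071, -0.0482, 0.0261]
ee_rot: [-3.141, 0.0, -1.587]
contact_force: [-0.1, -0.1, -0.5]
gripper_width: 0.304
```

Call:
{"method": "play_rows", "body": {
  "steps": [
    {"xyz":[0,-0.05,0],"delta_rot":[0,0,0],"jaw":1.5},
    {"xyz":[0,0,0],"delta_rot":[0,0,0],"jaw":1.5},
    {"xyz":[0,0,0],"delta_rot":[0,0,0],"jaw":1.5}
  ]
}}

```text
time: 15.03
eef_pos: [0.5072, -0.0482, 0.0261]
ee_rot: [3.141, 0.0, -1.587]
contact_force: [-1.8, 0.3, -0.0]
gripper_width: 0.304
```

Contact at x=0.5072, against a predicted 0.5075. Now I'll load it.

Call:
{"method": "play_rows", "body": {
  "steps": [
    {"xyz":[0,-0.1,0],"delta_rot":[0,0,0],"jaw":1.5},
    {"xyz":[0,0,0],"delta_rot":[0,0,0],"jaw":1.5},
    {"xyz":[0,0,0],"delta_rot":[0,0,0],"jaw":1.5},
    {"xyz":[0,0,0],"delta_rot":[0,0,0],"jaw":1.5}
  ]
}}

```text
time: 15.37
eef_pos: [0.5073, -0.0481, 0.0261]
ee_rot: [3.138, 0.0, -1.587]
contact_force: [-6.6, -0.4, 4.4]
gripper_width: 0.305
```

Call:
{"method": "play_rows", "body": {
  "steps": [
    {"xyz":[0,-0.05,0],"delta_rot":[0,0,0],"jaw":1.5},
    {"xyz":[0,0,0],"delta_rot":[0,0,0],"jaw":1.5},
    {"xyz":[0,0,0],"delta_rot":[0,0,0],"jaw":1.5},
    {"xyz":[0,0,0],"delta_rot":[0,0,0],"jaw":1.5}
  ]
}}

```text
time: 15.7
eef_pos: [0.5073, -0.0481, 0.026]
ee_rot: [3.137, 0.0, -1.587]
contact_force: [-9.0, -1.0, 6.5]
gripper_width: 0.305
```

Call:
{"method": "play_rows", "body": {
  "steps": [
    {"xyz":[0,0,-0.07],"delta_rot":[0,0,0],"jaw":1.5},
    {"xyz":[0,0,0],"delta_rot":[0,0,0],"jaw":1.5},
    {"xyz":[0,0,0],"delta_rot":[0,0,0],"jaw":1.5},
    {"xyz":[0,0,0],"delta_rot":[0,0,0],"jaw":1.5}
  ]
}}

```text
time: 16.03
eef_pos: [0.5073, -0.048, 0.0261]
ee_rot: [3.138, 0.001, -1.587]
contact_force: [-5.9, -1.3, 1.2]
gripper_width: 0.305
```

Call:
{"method": "play_rows", "body": {
  "steps": [
    {"xyz":[0,-0.08,-0.04],"delta_rot":[0,0,0],"jaw":1.5},
    {"xyz":[0,0,0],"delta_rot":[0,0,0],"jaw":1.5},
    {"xyz":[0,0,0],"delta_rot":[0,0,0],"jaw":1.5},
    {"xyz":[0,0,0],"delta_rot":[0,0,0],"jaw":1.5}
  ]
}}

```text
time: 16.37
eef_pos: [0.5073, -0.0479, 0.0261]
ee_rot: [3.136, 0.001, -1.587]
contact_force: [-7.8, -1.5, 2.0]
gripper_width: 0.304
```

Call:
{"method": "play_rows", "body": {
  "steps": [
    {"xyz":[0,-0.03,-0.02],"delta_rot":[0,0,0],"jaw":1.5},
    {"xyz":[0,0,0],"delta_rot":[0,0,0],"jaw":1.5},
    {"xyz":[0,0,0],"delta_rot":[0,0,0],"jaw":1.5},
    {"xyz":[0,0,0],"delta_rot":[0,0,0],"jaw":1.5}
  ]
}}

```text
time: 16.7
eef_pos: [0.5073, -0.0479, 0.0261]
ee_rot: [3.135, 0.001, -1.587]
contact_force: [-8.3, -0.2, 0.8]
gripper_width: 0.308
```

Call:
{"method": "play_rows", "body": {
  "steps": [
    {"xyz":[0,-0.07,-0.03],"delta_rot":[0,0,0],"jaw":1.5},
    {"xyz":[0,0,0],"delta_rot":[0,0,0],"jaw":1.5},
    {"xyz":[0,0,0],"delta_rot":[0,0,0],"jaw":1.5},
    {"xyz":[0,0,0],"delta_rot":[0,0,0],"jaw":1.5}
  ]
}}

```text
time: 17.03
eef_pos: [0.5073, -0.0479, 0.0261]
ee_rot: [3.133, 0.001, -1.587]
contact_force: [-9.0, -2.0, 0.9]
gripper_width: 0.31
```

Call:
{"method": "play_rows", "body": {
  "steps": [
    {"xyz":[0,0,0],"delta_rot":[0,0,0],"jaw":1.5},
    {"xyz":[0,0,0],"delta_rot":[0,0,0],"jaw":1.5},
    {"xyz":[0,0,0],"delta_rot":[0,0,0],"jaw":1.5},
    {"xyz":[0,0,0],"delta_rot":[0,0,0],"jaw":1.5},
    {"xyz":[0,0,0],"delta_rot":[0,0,0],"jaw":1.5},
    {"xyz":[0,0,0],"delta_rot":[0,0,0],"jaw":1.5}
  ]
}}

```text
time: 17.53
eef_pos: [0.5073, -0.0478, 0.0261]
ee_rot: [3.133, 0.001, -1.587]
contact_force: [-10.1, -1.8, 1.4]
gripper_width: 0.31
```

```bash
python3 - <<'E'
from h import *
T=T_tool();s=get_state();print(T,s['contact_force'],s['ft_torque'])
im=get_image('wrist');print(get_state()['contact_force'])
cv2.imwrite('pics/w9.png',cv2.resize(im[0:180,220:420,::-1],None,fx=3,fy=3,interpolation=cv2.INTER_CUBIC))
s=get_image('scene');cv2.imwrite('pics/s9.png',cv2.resize(s[140:280,230:480,::-1],None,fx=3,fy=3,interpolation=cv2.INTER_CUBIC));print(get_state()['contact_force'])
E
```

```text
[[-0.0163 -0.9998 -0.0083  0.5073]
 [-0.9999  0.0163  0.0012 -0.0478]
 [-0.0011  0.0084 -1.      0.0261]
 [ 0.      0.      0.      1.    ]] [-10.135   -1.8385   1.3887] [-0.3238  1.4149 -0.2168]
[-9.7128 -2.1207  1.3046]
[-9.5384 -0.3177  1.1678]
```

View pics/w9.png

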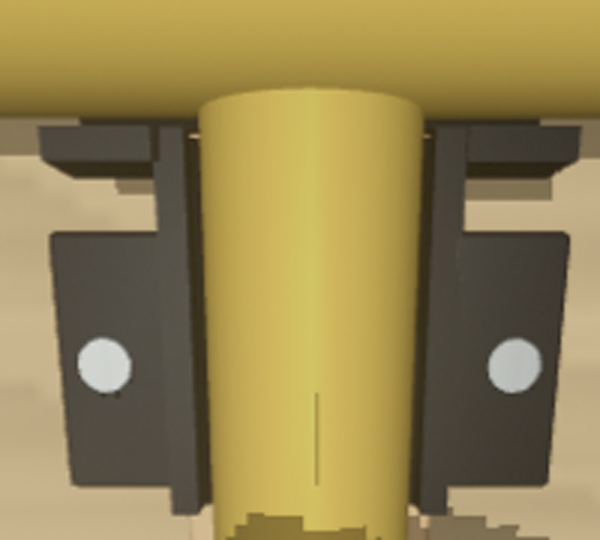

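View pics/s9.png

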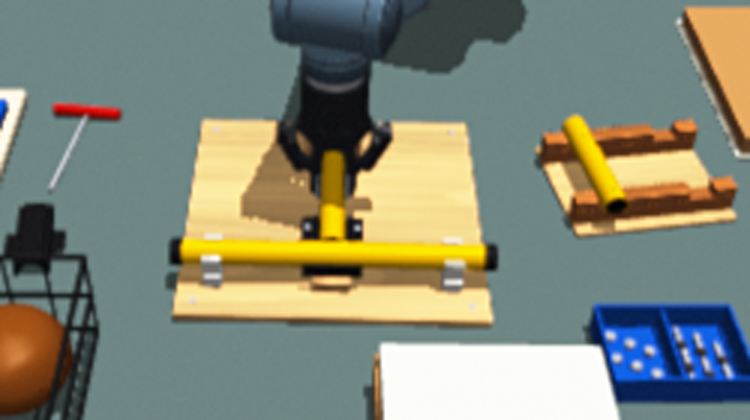

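```bash
python3 - <<'E'
from h import *
print(get_state()['contact_force'],get_state()['time']);print(close_job());s=get_state();print(s['contact_force'],s['eef_pos'],s['time'])
E
```

```text
[-9.5384 -0.3177  1.1678] 17.6333
the job is handed in; nothing more can be done
None
the job is handed in; nothing more can be done
```

I pressed the rail's proud end home in its clip, then laid the rung in the joint half and notched block. I handed the job in at about 17.6 s with the gripper still holding the rung against the rail; no verdict was reported.

- **Rail:** it stopped at a crest height of 59.5 mm while the force rose to about 26 N. In the last scene view it lies level in both clips.
- **Rung position:** the last wrist view shows it centred between the joint half's sides, with its end touching the rail. It met both the bed and the rail within about 0.5 mm of where I predicted.
- **Push:** the wrist force along the rung read 9.5 to 10.1 N over the last half second. About 1 N bore upward and up to 2 N sideways, so nearly all of the push should reach the rail. I had no direct reading of the force at the rail itself.
- **Tilt:** the tool leaned by about 8 mrad as I loaded it, well inside the 40 mrad limit.
- **Other things:** in the part of the counter the last scene view covers, the offcut, tray, hex key and top half look undisturbed. The loaf and knife were mostly outside that crop, so I didn't check them at the end, but the arm passed well clear of them.

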